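# Set the inlay tweezers to their gap and hold

## Task

On the carver's table, flip the cam lever of the tweezers stand right back to free the sprung tweezers, lift them level about 10 cm up out of the stand, and squeeze them by their two finger plates until the tip gap is 14 mm, where the scribed line on the index bar meets the outer edge of the other leaf. Finish while still holding them up in the air, still and steady at that gap; never let the tips close together, leave the lever back, and do not disturb the gouge, the awl or the carving.

Things in the scene. Friction and masses are not known exactly. Their poses are not given: they have to be found in the camera images.
- stand: Fixed wooden stand (mm): board 240 x 70 x 12, x = -155 to +85. Origin on the table, +x along the tweezers to their tips, z up. Tail block at x = -127 to -67, 44 wide, 64 high; its open-topped slot (floor 50 up) holds the tweezers' T-tail, which slides out only straight up. Cross rest 56 wide, 53 high at x = 47 to 57 under the slim tips. Cam hinge axis along y at x = -113, z = 69.
- cam (a joint): Cam lever on the tail block, rad. 0: handle upright, its lobe over the tail locks the tweezers down; grows as the handle is pushed back, away from the tips (stand's -x), to the stop at 1.45. The lobe is clear of the tail above 1.15. Stiff hinge, stays where left: 0.3 N m, 5 N near the knob; with the ears beside it the hinge stands 78 mm high. Starts at 0 to 0.15.
- cam_knob (a point): Centre of the black ball (18 mm across) at the end of the lever's round steel handle (10 mm thick), 76 mm from the hinge axis.
- tweezers: Loose sprung steel tweezers, 45 to 70 g, lying level, opening sideways. Origin mid-line at the underside where both leaves are hinged to the tail; +x to the tips, +y to the left leaf, z up. Starts at x = -65, z = 50 mm of the stand. Tail 24 mm long behind the origin, T-head 23 mm wide. Leaves 130 long, 3 thick, 12 high (6 at the tips). Relaxed tip gap 40 mm, wanted 14 mm.
- grip (a point): Point midway between the finger plates at mid height: x = 85, z = 6 mm of the tweezers and axes as theirs; 56 mm above the table at the start.
- plate_left (a point): Middle of the outer face of the left leaf's flat wooden finger plate (22 mm long, 24 high). Relaxed the two plates' middles measure 45 mm over their outsides; at the wanted 14 mm tip gap the plates are parallel and 28 mm over their outsides; 1 mm at the plates is 1.5 mm of gap. Each leaf presses back with about 6 N when relaxed, 10 N at the wanted gap.
- plate_right (a point): The same on the right leaf.
- tip_left (a point): Inner face of the left leaf's tip. The tip gap is the distance from here to tip_right. A thin aluminium index bar on top of the left leaf, 102 mm ahead of the origin, reaches across the right leaf; the one dark scribed line on it meets the right leaf's outer edge at the wanted gap.
- tip_right (a point): Inner face of the right leaf's tip.
- gouge: Bystander: carving gouge with a pale wooden handle, 200 mm long, up to 26 mm thick, lying loose beside the stand. Leave alone.
- awl: Bystander: short awl with a dark bulbous handle, 120 mm long, up to 34 mm thick, lying loose. Leave alone.
- carving: Bystander: small half-done relief carving, wooden block 130 x 55 x 42 mm, loose. Leave alone.
Mind the look-alikes: they are no part of the job. Of the things shaped like the stand, the wooden one is meant.

How it is judged:
On the way, in this order (a step that is already met when the one before it is completed fails the run):
1. the cam lever is laid back and the tweezers are free (value of joint cam above 1.15 rad), for 0.2 s.
2. the tweezers are lifted clear of the stand (height (world z) of tweezers above 0.1 m and contact force between tweezers and stand below 0.05 N), for 0.2 s.
At the end, for the whole second after the job is handed in: The tweezers are held by the gripper (more than 2 N), level within 20 degrees, still (under 30 mm/s), their underside more than 100 mm above the table and not touching the stand, with the tip gap between 11.5 and 16.5 mm throughout the last second; the cam lever is beyond 1.15 rad (all of step 2 and distance between tip_left and tip_right between 0.0115 and 0.0165 m and value of joint cam above 1.15 rad and contact force between the fingers and tweezers above 2 N and angle between tweezers's own z axis and vertical below 0.35 rad and linear speed of tweezers below 0.03 m/s); the arm keeps its last pose, push and grip.
It fails at once if the tips are squeezed together (gap under 5 mm) (distance between tip_left and tip_right below 0.005 m).
It fails at once if the gouge is disturbed (moved more than 20 mm) (distance of gouge from where it was at the start of the episode above 0.02 m).
It fails at once if the awl is disturbed (moved more than 20 mm) (distance of awl from where it was at the start of the episode above 0.02 m).
It fails at once if the carving is disturbed (moved more than 20 mm) (distance of carving from where it was at the start of the episode above 0.02 m).
It also fails if it takes over 42 s, if anything falls off the work surface, if the arm or the gripper's body presses on something with over 40 N, if the wrist force passes 120 N, or if a joint passes its speed limit or range.

## Robot

A 6-joint arm with a two-finger parallel gripper is mounted at the origin on the work surface. World frame = base frame: x ahead of the robot, y to its left, z up, the work surface at z = 0. Lengths are in m, angles in rad, forces in N, time in s.
With the tool pointing down it reaches from about 0.3 to 0.875 m from the base axis. Payload 6.4 kg.
Tool frame: the origin (TCP) lies at the very end of the fingers, on their centre line; the grasp point (between the pads) lies 19 mm behind it; z points along the fingers, y is the line along which they close (so a half turn about z gives the same grasp; the last joint's range is limited). The gripper opens to 85 mm and grips with 20 to 120 N. Pads are 22 mm wide; open, the fingers measure 114 mm over their backs; the gripper's body (76 mm by 85 mm) begins 54 mm behind the grasp point. The pads swing forward as they close: fully open they stand 13 mm farther back than shut.
Start: joints at [1.034, 0.181, 1.607, -0, 1.354, -0.206], TCP at [0.187, 0.544, 0.231] pointing down, gripper open.
Joint ranges: [-2.99, 2.99], [-0.89, 2.07], [0.3, 2.58], [-1.14, 4.28], [0, 2.63], [-3.12, 3.12]. Speed limits (rad/s): [2.57, 2.57, 3.01, 3.14, 3.14, 3.14].

## Interface

Orientations are given as a unit quaternion [w, x, y, z].
In Python, from bench import ctrl gives the robot as it stands.
- The arm moves only by the tool jog_arm, never from a script. Its argument "series" is a list that holds one entry, the list of rows, each a list of 7 numbers: the shift along the tool's x, y, z in mm, then the turn, a rotation vector about the tool's x, y, z in rad, then the finger opening in mm, from 0 to 85.4. In form: [[[tx, ty, tz, rx, ry, rz, gripper], ...]]. A call has exactly 10 rows; each row shifts and turns the commanded pose from where the row before left it, along the tool's axes as they then stand; what a row does not reach is not made up. A row lasts 1/10 s, in which the tool goes at most 50 mm and 8.59 degrees, less where a joint would pass 70% of its speed; a pose out of reach is approached as far as the arm can. A call with a gripper value outside its range is refused whole. The fingers move at their own pace and stop on an object; the grip force is fixed at half the most. Time passes only in rows, so rows that do not move let the fingers close, or fill a call up. It gives the time, the measured TCP pose, the force, the opening and the grip force at its end, in the units of the state.
- ctrl.get_obs(): the state, without advancing time (a new reading comes with each control period).
- ctrl.camera(name): name is "scene" or "top" or "wrist"; returns a dict with "frame" (384x512x3 uint8, blue, green, red), "z_map" (384x512 float32, m along the optical axis (not along the pixel's ray), 0 where there is no reading), "fx", "fy", "cx", "cy" (pixels), "k1" (the pictures are not rectified: a ray, as slopes to the right and down, at radius r is drawn at 1 + k1 r^2 times it, then the intrinsics apply), "xyz" and "rotation" of the camera in the world. Camera axes: x right, y down, z forward; pixel columns grow to the right and rows downward; lengths in m; the calibration is good to about 2 mm. A picture is of the moment at which its call begins.
- ctrl.hand_in(): hands the job in; it is judged then, once.
The state is a dict: "time_s": time; "q": joint angles; "dq": joint speeds; "joint_efforts": joint torques, N m; "eef_pos": TCP position; "eef_rot": TCP orientation; "wrist_force": force on the tool from outside, world axes, zero at the start; "torque": the same for the moment, N m; "opening": opening from 0.0 (shut) to 1.0 (fully open); "grasp_force": force on a finger pad.
Only numpy, scipy, OpenCV 4.12 (cv2) and the standard library are available. Lean on these libraries where they do the work, as an engineer would, in place of code of your own. Each camera call takes 0.05 s, during which the arm holds its last target. There are 200 camera calls.

## Working session

There is one attempt and no reset: what is moved stays moved. The work goes in short steps, Python scripts to look and compute and a tool call to move; the robot and the scene stay as the last step left them, time stands still between calls to the robot, and variables do not carry over. Pictures are saved under pics/ and viewed, at most 10 in all, crops included, and the job is handed in when it is done.

Besides the shell and the picture viewer there is one more tool, called after "Emit:" as a command line: name --argument value ..., lists and objects as JSON in quotes. jog_arm: Moves the arm, as the interface text tells. Its arguments: {"type":"object","properties":{"series":{"type":"array"}},"required":["series"]}

```bash
mkdir -p pics
cat > h.py <<'E'
import numpy as np, cv2, pickle
from bench import ctrl
def snap(n):
    c=ctrl.camera(n); pickle.dump(c,open(f'/tmp/{n}.pkl','wb')); return c
def load(n): return pickle.load(open(f'/tmp/{n}.pkl','rb'))
def K(c): return np.array([[c['fx'],0,c['cx']],[0,c['fy'],c['cy']],[0,0,1.]])
def R(c):
    r=np.array(c['rotation'],float)
    if r.shape==(3,3): return r
    from scipy.spatial.transform import Rotation as Ro
    return Ro.from_quat(r[[1,2,3,0]]).as_matrix()
def ray(c,uv):
    p=cv2.undistortPoints(np.array(uv,float).reshape(-1,1,2),K(c),np.array([c['k1'],0,0,0.])).reshape(-1,2)
    return np.c_[p,np.ones(len(p))]
def world(c,uv,z=None):
    "pixels->world using depth map, or plane at height z"
    d=ray(c,uv)@R(c).T; o=np.array(c['xyz'])
    if z is None:
        s=np.array([c['z_map'][int(round(v)),int(round(u))] for u,v in np.reshape(uv,(-1,2))])
    else: s=(z-o[2])/d[:,2]
    return o+d*s[:,None]
def cloud(c):
    v,u=np.mgrid[0:384,0:512]; return world(c,np.c_[u.ravel(),v.ravel()]).reshape(384,512,3)
def proj(c,P):
    return cv2.projectPoints(np.reshape(P,(-1,3)).astype(float),cv2.Rodrigues(R(c).T)[0],-R(c).T@np.array(c['xyz']),K(c),np.array([c['k1'],0,0,0.]))[0].reshape(-1,2)
E
python3 - <<'E'
from h import *
t=snap('top'); s=snap('scene'); print({k:v for k,v in t.items() if k not in('frame','z_map')}); print(ctrl.get_obs())
cv2.imwrite('pics/a.png',cv2.resize(t['frame'],(800,600))); cv2.imwrite('pics/b.png',cv2.resize(s['frame'],(800,600)))
E
```

```text
{'fx': 471.890783237735, 'fy': 471.890783237735, 'cx': 253.508330148808, 'cy': 193.27696832648692, 'k1': -0.036396955057278184, 'xyz': array([ 0.24936842, -0.11424985,  1.51681287]), 'rotation': array([ 0.05572916, -0.70284273,  0.70688992, -0.05668337])}
{'time_s': 0.1, 'q': array([ 1.03369618e+00,  1.81443127e-01,  1.60789886e+00, -1.23147544e-05,
        1.35380456e+00, -2.06304000e-01]), 'dq': array([-0.00025442, -0.00058782, -0.00159177,  0.00131979, -0.00026309,
        0.0011202 ]), 'joint_efforts': array([ 1.48735300e-03, -4.45870364e+01, -3.52238560e+01, -2.14968081e-04,
        4.04144550e-03, -1.17473442e-05]), 'eef_pos': array([0.18648993, 0.54339766, 0.23049195]), 'eef_rot': array([-2.76586626e-04,  1.64643622e-01,  9.86352814e-01, -7.26071890e-04]), 'wrist_force': array([ 0.30665903, -0.49097006,  0.09902326]), 'torque': array([-0.02536193, -0.00580907,  0.00823379]), 'grasp_force': 0.0, 'opening': 1.0011976645568488}
```

View pics/a.png

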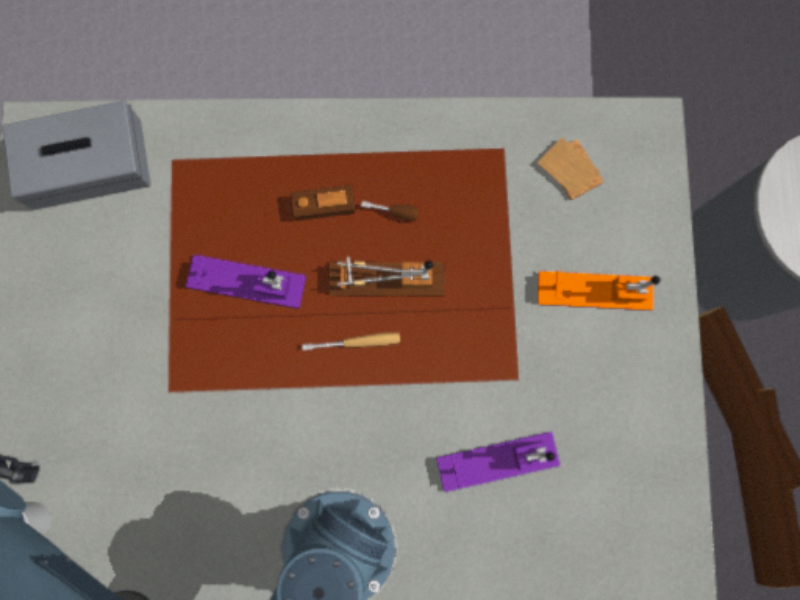

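View pics/b.png

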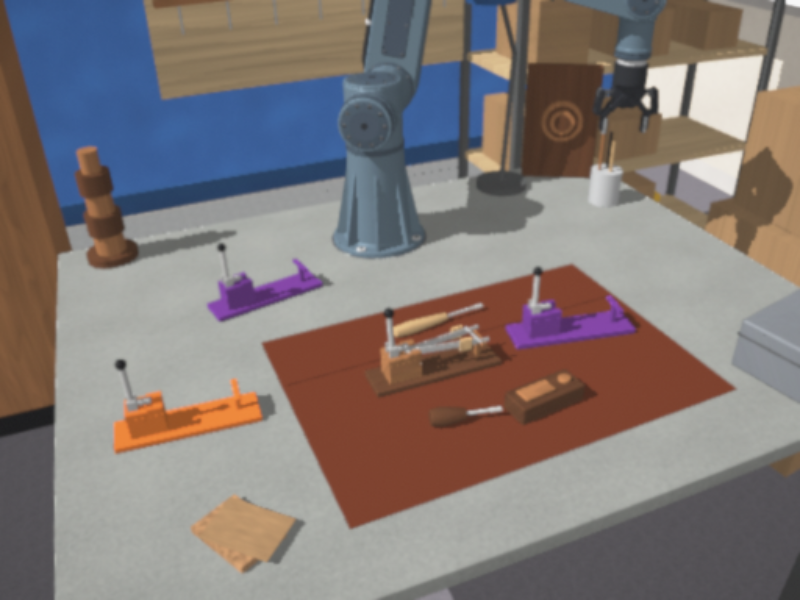

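The candidates are four stands in the top view: brown wood with the tweezers (387,278), purple (245,281), purple (498,461) and orange (596,290). The brown wooden one fits because it is wood and holds the tweezers, with tips toward the image left (robot's +y). The gouge is at (350,342), the awl at (390,210) and the carving at (322,202). I'll confirm this in one enlarged crop.

Run:
```python
from h import *
t=load('top'); s=load('scene')
a=cv2.resize(t['frame'][155:200,200:295],(800,379),interpolation=cv2.INTER_CUBIC)
b=cv2.resize(s['frame'][190:255,225:330],(355,220),interpolation=cv2.INTER_CUBIC)
im=np.zeros((600,800,3),np.uint8); im[:379]=a; im[380:,:355]=b
cv2.imwrite('pics/c.png',im)
C=cloud(t)
f=C[...,2]
# heights in the stand's region
m=np.zeros(f.shape,bool); m[155:200,200:295]=1
for lo,hi in((.045,.06),(.06,.07),(.12,.17)):
    q=m&(f>lo)&(f<hi); P=C[q]; print(lo,hi,len(P),P.mean(0) if len(P) else '',P.min(0) if len(P) else '',P.max(0) if len(P) else '')
# board corners
uv=np.array([[-1,-1]])
q=m&(f>.004)&(f<.02); P=C[q][:,:2].astype(np.float32); print(cv2.minAreaRect(P))
```

```text
0.045 0.06 238 [ 0.54013079 -0.08931292  0.05550828] [ 0.51397628 -0.18786734  0.04561143] [0.57457005 0.00137127 0.05998886]
0.06 0.07 203 [ 0.54130719 -0.10678625  0.06359598] [ 0.51869986 -0.18774566  0.06000316] [0.57280321 0.000947   0.06989177]
0.12 0.17 30 [ 0.53988397 -0.17683517  0.14876254] [ 0.53342861 -0.18375748  0.12076404] [ 0.5480907  -0.16899109  0.15790144]
((0.546358048915863, -0.09615413844585419), (0.30874085426330566, 0.1467592865228653), 89.65937042236328)
```

View pics/c.png

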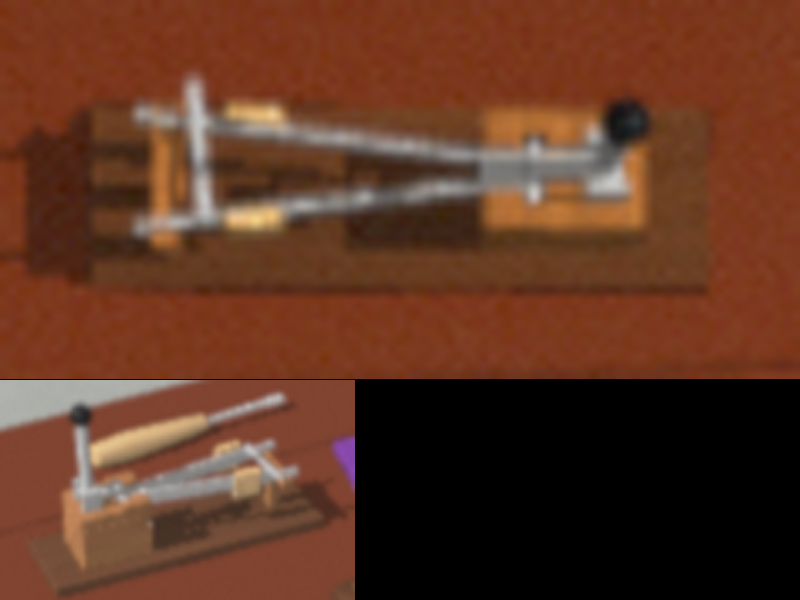

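The crop confirms it: the wooden stand holds the tweezers. In crop pixels, the tips are at (140,113) and (140,228), the plates at (255,113) and (255,217), the knob at (627,122), and the index bar near x=200.

Run:
```python
from h import *
t=load('top'); np.set_printoptions(precision=4,suppress=True)
sx=800/95
def cr(p): return (np.array(p,float)+.5)/sx-.5+np.array([200,155])
for n,p,z in [('board corners',[(92,105),(708,106),(708,290),(92,292)],.012),('plates top outer edges',[(255,104),(255,227)],.068),('plate x ends',[(225,113),(285,113),(228,217),(285,217)],.068),('tips',[(137,113),(137,228)],.059),('tailblock',[(483,108),(648,108),(648,232),(483,232)],.064),('rest',[(152,248),(178,248),(152,105),(178,105)],.053),('knob',[(627,121)],.145),('leaf root',[(480,154),(480,192)],.062)]:
    print(n,world(t,cr(p),z)[:,:2].tolist() if 0 else '\n',world(t,cr(p),z))
s=load('scene')
# knob in scene crop at (80,415-380) scale 355/105
p=(np.array([81,35])+.5)/(355/105)-.5+[225,190]; print('scene knob px',p)
# triangulate
d1=(ray(t,cr((627,121)))@R(t).T)[0]; d2=(ray(s,p)@R(s).T)[0]
A=np.c_[d1,-d2]; x=np.linalg.lstsq(A,s['xyz']-t['xyz'],rcond=None)[0]
print(t['xyz']+d1*x[0], s['xyz']+d2*x[1])
# bystanders' heights, gouge/carving/awl
C=cloud(t); 
for n,(a,b,c,d) in dict(gouge=(190,210,262,228),awl=(228,125,270,145),carv=(183,115,230,142)).items():
    P=C[b:d if d>b else b+40,a:c].reshape(-1,3); P=C[min(b,d):max(b,d),min(a,c):max(a,c)].reshape(-1,3); P=P[P[:,2]>.008]; print(n,P.min(0),P.max(0))
```

```text
board corners 
 [[ 0.5783  0.0228  0.012 ]
 [ 0.5766 -0.2157  0.012 ]
 [ 0.5044 -0.2145  0.012 ]
 [ 0.5049  0.0221  0.012 ]]
plates top outer edges 
 [[ 0.5661 -0.0431  0.068 ]
 [ 0.5195 -0.0432  0.068 ]]
plate x ends 
 [[ 0.5628 -0.0319  0.068 ]
 [ 0.5626 -0.0543  0.068 ]
 [ 0.5233 -0.0332  0.068 ]
 [ 0.5232 -0.0543  0.068 ]]
tips 
 [[0.5649 0.0016 0.059 ]
 [0.5211 0.0013 0.059 ]]
tailblock 
 [[ 0.565  -0.1281  0.064 ]
 [ 0.5646 -0.1898  0.064 ]
 [ 0.5175 -0.1891  0.064 ]
 [ 0.5179 -0.1278  0.064 ]]
rest 
 [[ 0.5145 -0.0039  0.053 ]
 [ 0.5145 -0.0137  0.053 ]
 [ 0.5692 -0.0036  0.053 ]
 [ 0.5692 -0.0134  0.053 ]]
knob 
 [[ 0.5424 -0.1781  0.145 ]]
leaf root 
 [[ 0.5479 -0.1269  0.062 ]
 [ 0.5334 -0.1268  0.062 ]]
scene knob px [248.6056 200.    ]
[ 0.5425 -0.1781  0.1446] [ 0.5429 -0.177   0.1446]
gouge [ 0.2494 -0.1213  0.0083] [0.4279 0.0767 1.5168]
awl [ 0.2494 -0.1623  0.0081] [ 0.7173 -0.0338  1.5168]
carv [ 0.2494 -0.1142  0.0082] [0.7522 0.1116 1.5168]
```

Emit:
jog_arm --series '[[[0, 0, 0, 0, 0, 0.1378, 0], [0, 0, 0, 0, 0, 0.1378, 0], [0, 0, 0, 0, 0, 0.1378, 0], [0, 0, 0, 0, 0, 0.1378, 0], [0, 0, 0, 0, 0, 0.1378, 0], [0, 0, 0, 0, 0, 0.1378, 0], [0, 0, 0, 0, 0, 0.1378, 0], [0, 0, 0, 0, 0, 0.1378, 0], [0, 0, 0, 0, 0, 0.1378, 0], [0, 0, 0, 0, 0, 0, 0]]]'

```text
time_s: 1.1
eef_pos: [0.1866, 0.5436, 0.2308]
eef_rot: [0.0, 0.708, 0.707, -0.0]
wrist_force: [0.0, -0.7, 0.1]
opening: 0.004
grasp_force: 0.0
```

Emit:
jog_arm --series '[[[-34, 17.8, 0, 0, 0, 0, 0], [-34, 17.8, 0, 0, 0, 0, 0], [-34, 17.8, 0, 0, 0, 0, 0], [-34, 17.8, 0, 0, 0, 0, 0], [-34, 17.8, 0, 0, 0, 0, 0], [-34, 17.8, 0, 0, 0, 0, 0], [-34, 17.8, 0, 0, 0, 0, 0], [-34, 17.8, 0, 0, 0, 0, 0], [-34, 17.8, 0, 0, 0, 0, 0], [-34, 17.8, 0, 0, 0, 0, 0]]]'

```text
time_s: 2.1
eef_pos: [0.365, 0.2024, 0.2313]
eef_rot: [0.0, 0.706, 0.709, 0.0]
wrist_force: [0.0, 0.7, 0.1]
opening: -0.004
grasp_force: 0.0
```

Emit:
jog_arm --series '[[[-38, 19.8, 0, 0, 0, 0, 0], [-38, 19.8, 0, 0, 0, 0, 0], [-38, 19.8, 0, 0, 0, 0, 0], [-38, 19.8, 0, 0, 0, 0, 0], [-38, 19.8, 0, 0, 0, 0, 0], [-38, 19.8, 0, 0, 0, 0, 0], [-38, 19.8, 0, 0, 0, 0, 0], [-38, 19.8, 0, 0, 0, 0, 0], [-37, 19.6, 0, 0, 0, 0, 0], [0, 0, 0, 0, 0, 0, 0]]]'

```text
time_s: 3.1
eef_pos: [0.5439, -0.1417, 0.2307]
eef_rot: [0.001, 0.707, 0.707, -0.0]
wrist_force: [-0.5, 0.0, 0.3]
opening: 0.003
grasp_force: 0.0
```

Emit:
jog_arm --series '[[[1.5, -0.2, 16, 0, 0, 0, 0], [1.5, -0.2, 16, 0, 0, 0, 0], [1.5, -0.2, 16, 0, 0, 0, 0], [1.5, -0.2, 16, 0, 0, 0, 0], [0, -0.2, 16, 0, 0, 0, 0], [0, -0.2, 14, 0, 0, 0, 0], [0, 0, 10, 0, 0, 0, 0], [0, 0, 2, 0, 0, 0, 0], [0, 0, 0, 0, 0, 0, 0], [0, 0, 0, 0, 0, 0, 0]]]'

```text
time_s: 4.1
eef_pos: [0.5419, -0.1315, 0.126]
eef_rot: [0.001, 0.707, 0.707, 0.0]
wrist_force: [0.2, 0.2, 0.1]
opening: -0.004
grasp_force: 0.0
```

Run:
```python
from h import *
w=snap('wrist'); s=snap('scene')
im=np.zeros((300,800,3),np.uint8); im[:,:400]=cv2.resize(w['frame'],(400,300)); im[:,400:]=cv2.resize(s['frame'][150:260,210:357],(400,300),interpolation=cv2.INTER_CUBIC)
cv2.imwrite('pics/d.png',im)
# path of the finger corner (handle front surface at r=55)
for th in np.arange(0.05,1.46,.14):
    r=.055;print(round(th,2),np.round([-.1745-r*np.sin(th)+.005*np.cos(th)+.011,.069+r*np.cos(th)+.005*np.sin(th)],4))
```

```text
0.05 [-0.1613  0.1242]
0.19 [-0.169  0.124]
0.33 [-0.1766  0.1227]
0.47 [-0.184   0.1203]
0.61 [-0.1909  0.1169]
0.75 [-0.1973  0.1127]
0.89 [-0.2031  0.1075]
1.03 [-0.2081  0.1016]
1.17 [-0.2122  0.0951]
1.31 [-0.2154  0.088 ]
1.45 [-0.2175  0.0806]
```

View pics/d.png

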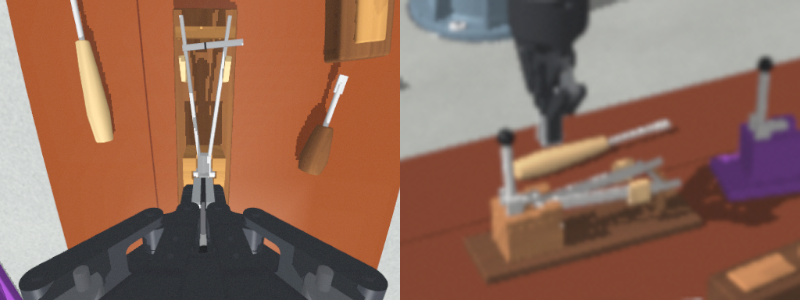

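The wrist view shows the shut fingers just in front of the lever with the tweezers ahead. The scene view shows the fingers on the tip side of the upright handle at knob (505,137). Next is the push along the arc.

Emit:
jog_arm --series '[[[-15, 0, 1, 0, 0, 0, 0], [-10, 0, 0.5, 0, 0, 0, 0], [-5, 0, 0.5, 0, 0, 0, 0], [-7.5, 0, 0.4, 0, 0, 0, 0], [-7.5, 0, 1.2, 0, 0, 0, 0], [-7.5, 0, 2.4, 0, 0, 0, 0], [-7, 0, 3.4, 0, 0, 0, 0], [-6.5, 0, 4.2, 0, 0, 0, 0], [-6, 0, 5.2, 0, 0, 0, 0], [-5, 0, 6, 0, 0, 0, 0]]]'

```text
time_s: 5.2
eef_pos: [0.5415, -0.2092, 0.1005]
eef_rot: [0.0, 0.707, 0.707, -0.0]
wrist_force: [-0.8, 3.4, 5.5]
opening: 0.004
grasp_force: 3.1
```

Emit:
jog_arm --series '[[[-4, 0, 6.5, 0, 0, 0, 0], [-3, 0, 7, 0, 0, 0, 0], [-1.5, 0, 4, 0, 0, 0, 0], [0, 0, 1, 0, 0, 0, 0], [0, 0, 0, 0, 0, 0, 0], [0, 0, 0, 0, 0, 0, 0], [0, 0, 0, 0, 0, 0, 0], [0, 0, 0, 0, 0, 0, 0], [0, 0, 0, 0, 0, 0, 0], [0, 0, 0, 0, 0, 0, 0]]]'

```text
time_s: 6.2
eef_pos: [0.5414, -0.2167, 0.0819]
eef_rot: [-0.0, 0.707, 0.707, -0.0]
wrist_force: [0.2, -0.5, 2.6]
opening: -0.001
grasp_force: 0.7
```

Emit:
jog_arm --series '[[[0, 0, -15, 0, 0, 0, 0], [0, 0, -25, 0, 0, 0, 0], [0, 0, -30, 0, 0, 0, 0], [0, 0, -20, 0, 0, 0, 30], [35, 0.2, 0, 0, 0, 0, 70], [35, 0.2, 0, 0, 0, 0, 70], [35, 0.2, 0, 0, 0, 0, 70], [35, 0.2, 0, 0, 0, 0, 70], [25, 0.2, 0, 0, 0, 0, 70], [0, 0, 0, 0, 0, 0, 70]]]'

```text
time_s: 7.2
eef_pos: [0.542, -0.0485, 0.1727]
eef_rot: [-0.0, 0.706, 0.708, 0.0]
wrist_force: [0.5, -0.7, 0.1]
opening: 0.819
grasp_force: 0.0
```

Run:
```python
from h import *
w=snap('wrist'); s=snap('scene'); print(ctrl.get_obs()['opening'],w['xyz'],w['rotation'])
im=np.zeros((600,800,3),np.uint8); im[:,:]=cv2.resize(w['frame'],(800,600)); im[380:,:290]=cv2.resize(s['frame'][150:260,210:357],(290,220),interpolation=cv2.INTER_CUBIC)
cv2.imwrite('pics/e.png',im)
```

```text
0.8210109109110331 [0.54149839 0.02439773 0.31569973] [1.44320731e-01 9.89528770e-01 2.07961228e-03 1.19489357e-04]
```

View pics/e.png

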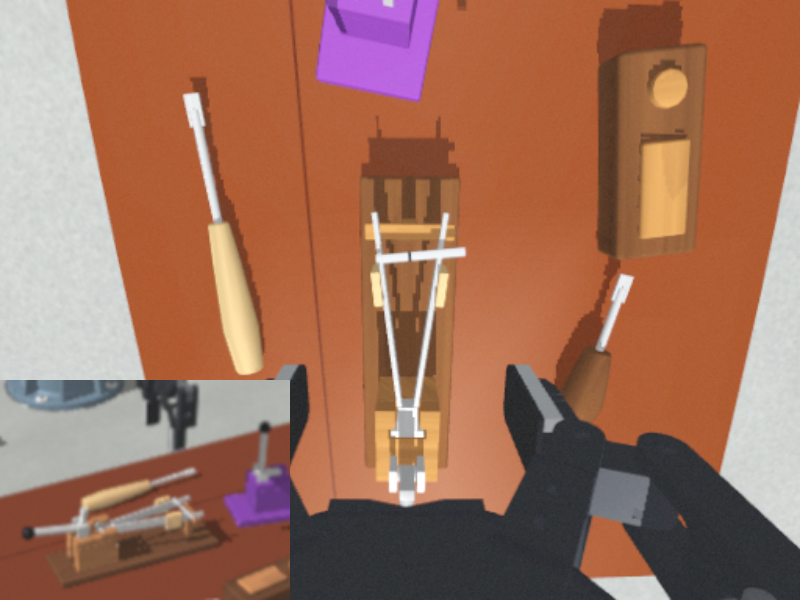

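The lever is now laid back flat in the inset. In the wrist view the plates are at (376,289) and (442,289), the tips at (376,215) and (446,215), and the dark scribed line on the bar at (410,257).

Run:
```python
from h import *
w=load('wrist'); np.set_printoptions(precision=4,suppress=True)
f=lambda p:(np.array(p,float)+.5)*.64-.5
print(world(w,f([(371,289),(448,289),(376,272),(376,307),(442,272),(442,307)]),.068))
print(world(w,f([(376,213),(446,213)]),.059)); print(world(w,f([(361,178),(460,178)]),.012),world(w,f([(400,400),(416,400)]),.062))
C=cloud(w); P=C[(C[...,2]>.04)&(C[...,2]<.085)&(abs(C[...,0]-.54)<.05)&(C[...,1]>-.06)&(C[...,1]<-.025)]
print(len(P),P.min(0),P.max(0),P.mean(0))
```

```text
[[ 0.5204 -0.0427  0.068 ]
 [ 0.5672 -0.0425  0.068 ]
 [ 0.5236 -0.0321  0.068 ]
 [ 0.5233 -0.0542  0.068 ]
 [ 0.5632 -0.032   0.068 ]
 [ 0.5639 -0.054   0.068 ]]
[[0.5236 0.002  0.059 ]
 [0.5654 0.0021 0.059 ]]
[[0.5102 0.0217 0.012 ]
 [0.5788 0.022  0.012 ]] [[ 0.538  -0.1219  0.062 ]
 [ 0.5488 -0.1218  0.062 ]]
605 [ 0.5201 -0.0599  0.0464] [ 0.5667 -0.0251  0.0701] [ 0.5432 -0.0409  0.0641]
```

Emit:
jog_arm --series '[[[2.5, 0.7, 20, 0, 0, 0, 66], [2, 0.6, 25, 0, 0, 0, 66], [1, 0, 25, 0, 0, 0, 66], [0, 0, 25, 0, 0, 0, 66], [0, 0, 22, 0, 0, 0, 66], [0, 0, 14, 0, 0, 0, 66], [0, 0, 5.5, 0, 0, 0, 66], [0, 0, 0, 0, 0, 0, 66], [0, 0, 0, 0, 0, 0, 66], [0, 0, 0, 0, 0, 0, 66]]]'

```text
time_s: 8.3
eef_pos: [0.5447, -0.0466, 0.0367]
eef_rot: [0.001, 0.707, 0.707, 0.0]
wrist_force: [0.1, 0.1, 0.1]
opening: 0.774
grasp_force: 0.0
```

Emit:
jog_arm --series '[[[0, 0, 0, 0, 0, 0, 62], [0, 0, 0, 0, 0, 0, 58], [0, 0, 0, 0, 0, 0, 54], [0, 0, 0, 0, 0, 0, 50], [0, 0, 0, 0, 0, 0, 46], [0, 0, 0, 0, 0, 0, 43], [0, 0, 0, 0, 0, 0, 40], [0, 0, 0, 0, 0, 0, 38], [0, 0, 0, 0, 0, 0, 38], [0, 0, 0, 0, 0, 0, 38]]]'

```text
time_s: 9.3
eef_pos: [0.5447, -0.0461, 0.0367]
eef_rot: [0.001, 0.707, 0.707, 0.001]
wrist_force: [-0.8, 1.9, 8.9]
opening: 0.449
grasp_force: 9.7
```

Emit:
jog_arm --series '[[[0, 0, -2, 0, 0, 0, 38], [0, 0, -4, 0, 0, 0, 38], [0, 0, -8, 0, 0, 0, 38], [0, 0, -12, 0, 0, 0, 38], [0, 0, -14, 0, 0, 0, 38], [0, 0, -14, 0, 0, 0, 38], [0, 0, -14, 0, 0, 0, 38], [0, 0, -14, 0, 0, 0, 38], [0, 0, -12, 0, 0, 0, 38], [0, 0, -8, 0, 0, 0, 38]]]'

```text
time_s: 10.3
eef_pos: [0.5442, -0.0464, 0.1391]
eef_rot: [0.001, 0.707, 0.707, 0.0]
wrist_force: [-0.6, 0.1, -1.4]
opening: 0.449
grasp_force: 7.4
```

Emit:
jog_arm --series '[[[0, 0, -4, 0, 0, 0, 38], [0, 0, -2, 0, 0, 0, 37], [0, 0, 0, 0, 0, 0, 36], [0, 0, 0, 0, 0, 0, 35], [0, 0, 0, 0, 0, 0, 34], [0, 0, 0, 0, 0, 0, 33], [0, 0, 0, 0, 0, 0, 32], [0, 0, 0, 0, 0, 0, 31], [0, 0, 0, 0, 0, 0, 31], [0, 0, 0, 0, 0, 0, 31]]]'

```text
time_s: 11.3
eef_pos: [0.5437, -0.0462, 0.1435]
eef_rot: [0.0, 0.707, 0.707, -0.0]
wrist_force: [-1.3, -0.6, -1.7]
opening: 0.364
grasp_force: 8.9
```

Run:
```python
from h import *
w=snap('wrist'); s=snap('scene'); print(ctrl.get_obs()['opening'])
im=cv2.resize(w['frame'],(800,600)); im[380:,:290]=cv2.resize(s['frame'][130:240,210:357],(290,220),interpolation=cv2.INTER_CUBIC)
im[:300,:400]=cv2.resize(w['frame'][120:240,180:340],(400,300),interpolation=cv2.INTER_CUBIC)
cv2.imwrite('pics/f.png',im)
```

```text
0.366396170964645
```

View pics/f.png

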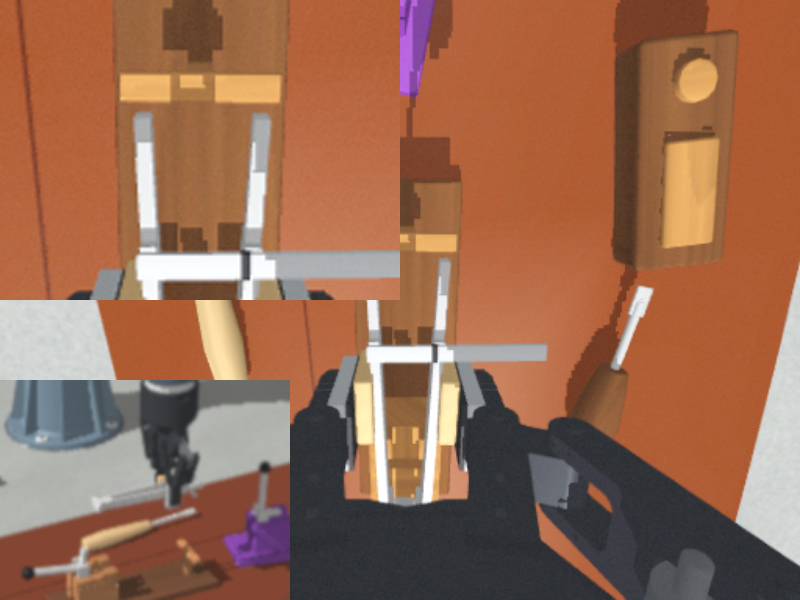

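The tweezers are clear of the stand and roughly level. The scribed line at crop (246,265) is still inside the right leaf's outer edge, about x=268, so they need about 3 mm more squeeze at the plates.

Emit:
jog_arm --series '[[[0, 0, 0, 0, 0, 0, 30], [0, 0, 0, 0, 0, 0, 29.5], [0, 0, 0, 0, 0, 0, 29], [0, 0, 0, 0, 0, 0, 28.5], [0, 0, 0, 0, 0, 0, 28], [0, 0, 0, 0, 0, 0, 28], [0, 0, 0, 0, 0, 0, 28], [0, 0, 0, 0, 0, 0, 28], [0, 0, 0, 0, 0, 0, 28], [0, 0, 0, 0, 0, 0, 28]]]'

```text
time_s: 12.4
eef_pos: [0.5438, -0.0462, 0.1435]
eef_rot: [0.0, 0.707, 0.707, 0.0]
wrist_force: [0.4, 1.0, -0.7]
opening: 0.331
grasp_force: 10.3
```

Run:
```python
from h import *
w=snap('wrist'); s=snap('scene'); o=ctrl.get_obs(); print(o['opening']*85.4,o['grasp_force'])
im=cv2.resize(w['frame'][155:245,200:320],(800,600),interpolation=cv2.INTER_CUBIC)
im[450:,600:]=cv2.resize(s['frame'][170:245,240:340],(200,150),interpolation=cv2.INTER_CUBIC)
cv2.imwrite('pics/g.png',im)
C=cloud(w); m=(C[...,2]>.13)&(C[...,2]<.2)
for y in(-.075,-.02,-.01,0):
  q=m&(abs(C[...,1]-y)<.004)&(abs(C[...,0]-.543)<.02); print(y,np.median(C[q],0) if q.any() else None)
```

```text
27.96567548949277 10.271694213151932
-0.075 [ 0.54850259 -0.07489817  0.16779334]
-0.02 [ 0.54876609 -0.02255094  0.16818056]
-0.01 [ 0.53656806 -0.01005733  0.16498353]
0 [ 5.50743905e-01 -3.98938400e-04  1.64904461e-01]
```

View pics/g.png

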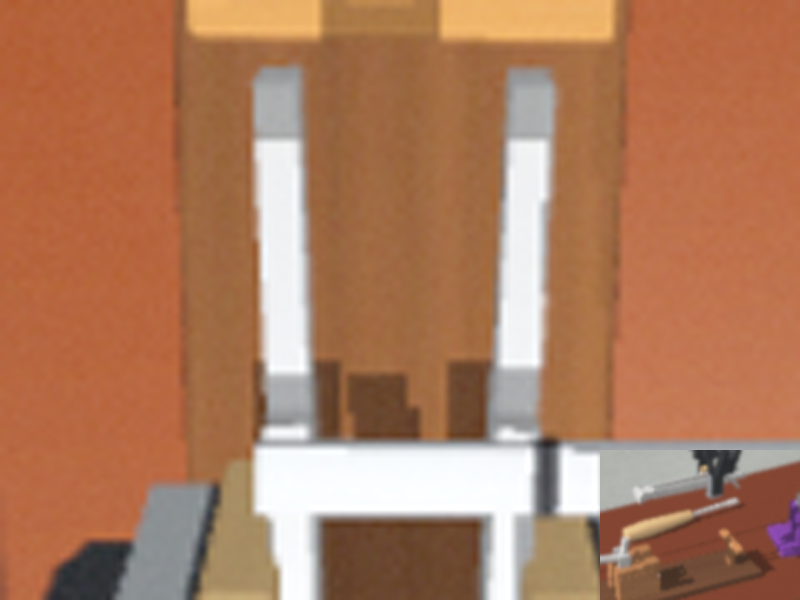

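Run:
```python
from h import *
w=load('wrist'); f=lambda p:(np.array(p,float)+.5)/(20/3)-.5+np.array([200,155])
for z in(.162,.165): print(world(w,f([(253,137),(301,137),(508,137),(553,137)]),z))
print(world(w,f([(546,478),(533,478)]),.168))
```

```text
[[ 0.533016   -0.00228881  0.162     ]
 [ 0.53641222 -0.00228818  0.162     ]
 [ 0.55105321 -0.0022815   0.162     ]
 [ 0.55423712 -0.0022792   0.162     ]]
[[ 0.53326806 -0.00158728  0.165     ]
 [ 0.53658238 -0.00158666  0.165     ]
 [ 0.55087029 -0.00158014  0.165     ]
 [ 0.55397741 -0.0015779   0.165     ]]
[[ 0.55383668 -0.02580108  0.168     ]
 [ 0.55290927 -0.02580093  0.168     ]]
```

The tip gap measures about 13 to 14.5 mm. The scribed line (546,478) is within 1 mm of the right leaf's edge, the tweezers are level and the lever is back, so I'm handing in.

```bash
python3 -c "
from bench import ctrl
print(ctrl.hand_in())"
```

```text
the job is handed in; nothing more can be done
None
```

I handed in the job with the lever laid back and the tweezers held level, their underside about 0.156 m above the table. The tip gap measured roughly 13–14.5 mm, and the gouge, awl and carving were never touched; the hand-in gave no verdict.

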